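# Sample jar from behind the reagents

## Task

The yellow-lidded sample jar on the black riser is hemmed in by the red-, blue- and green-capped bottles: first stand all three bottles upright in the white spill tray, then fetch the jar and set it down gently, upright, on the middle of the balance pan. Only then put every bottle back upright on the disc of its own cap's colour, centred on it. Leave the stoppered flask on the riser where it is, and tip nothing over.

Things in the scene. Friction and masses are not known exactly. Their poses are not given: they have to be found in the camera images.
- red_bottle: Loose white plastic reagent bottle with a red screw cap and a red band, about 150 g, 112 mm tall in all: round body 44 mm across up to 68 mm, tapering shoulder to 80 mm, then the round red cap, 33 mm across and 32 mm tall (80 to 112 mm), by which it is easily gripped. Origin: centre of its underside, z up along the bottle. It starts upright on the red disc.
- blue_bottle: Loose white plastic reagent bottle with a blue screw cap and a blue band, about 150 g, 112 mm tall in all: round body 44 mm across up to 68 mm, tapering shoulder to 80 mm, then the round blue cap, 33 mm across and 32 mm tall (80 to 112 mm), by which it is easily gripped. Origin: centre of its underside, z up along the bottle. It starts upright on the blue disc.
- green_bottle: Loose white plastic reagent bottle with a green screw cap and a green band, about 150 g, 112 mm tall in all: round body 44 mm across up to 68 mm, tapering shoulder to 80 mm, then the round green cap, 33 mm across and 32 mm tall (80 to 112 mm), by which it is easily gripped. Origin: centre of its underside, z up along the bottle. It starts upright on the green disc.
- red_disc: Fixed red plastic disc, 66 mm across and 2 mm thick, on the black riser (fixed deck 200 x 280 mm, top 40 mm above the table): the home of the red-capped bottle. Origin: centre of its underside, z up; the bottle stands on its top, 2 mm above the origin. The discs lie about 65 mm from the jar on three sides of it, in any order of colours.
- blue_disc: Fixed blue plastic disc, 66 mm across and 2 mm thick, on the black riser (fixed deck 200 x 280 mm, top 40 mm above the table): the home of the blue-capped bottle. Origin: centre of its underside, z up; the bottle stands on its top, 2 mm above the origin. The discs lie about 65 mm from the jar on three sides of it, in any order of colours.
- green_disc: Fixed green plastic disc, 66 mm across and 2 mm thick, on the black riser (fixed deck 200 x 280 mm, top 40 mm above the table): the home of the green-capped bottle. Origin: centre of its underside, z up; the bottle stands on its top, 2 mm above the origin. The discs lie about 65 mm from the jar on three sides of it, in any order of colours.
- jar: Loose amber glass sample jar with a yellow lid, 46 mm across and 45 mm tall (the lid is the top 15 mm), about 90 g, standing on the riser between the three bottles. Origin: centre of its underside, z up. It is low, so the bottles around it leave no room for a gripper until they are gone. Jars with white lids are not wanted.
- balance: Fixed white laboratory balance with a round steel pan 110 mm across, flat and rimless, in a black ring, its top 60 mm above the table. Origin: on the table right below the centre of the pan; z up. The housing reaches 80 mm behind (+x), 130 mm in front (-x) and 85 mm to each side of the origin, all of it lower than the pan. It stands to the left or to the right of the riser.
- tray: Fixed white spill tray, 280 mm long (its x axis) and 150 mm wide (its y axis), walls 4 mm thick and 18 mm high, floor 4 mm thick. Origin: centre of its underside, on the table. It stands beyond the riser from the balance and is empty at the start; the three bottles fit in a line along its x axis, 75 mm apart.
- flask: Loose clear glass conical flask with an orange stopper, 118 mm tall, 64 mm across at the foot and 30 mm at the stopper, on the riser about 80 mm or more from the nearest bottle (centre to centre). Origin: centre of its underside, z up. To be left alone.

How it is judged:
By the outcome, as a careful person would: the job done as asked, in the order asked, and still so for the second after the job is handed in, with the robot touching nothing.
It also fails if it takes over 141 s, if anything falls off the work surface, if the arm or the gripper's body presses on something with over 40 N, if the wrist force passes 120 N, or if a joint passes its speed limit or range.

## Robot

A 6-joint arm with a two-finger parallel gripper is mounted at the origin on the work surface. World frame = base frame: x ahead of the robot, y to its left, z up, the work surface at z = 0. Lengths are in m, angles in rad, forces in N, time in s.
With the tool pointing down it reaches from about 0.3 to 0.775 m from the base axis. Payload 14.6 kg.
Tool frame: the origin (TCP) lies between the finger pads; the fingertips stand ctrl.tip_extent ahead of it and the grasp point (between the pads) lies 3 mm ahead of it (ctrl.tip_extent is the distance from the TCP to the fingertips, in m); z points along the fingers, y is the line along which they close (so a half turn about z gives the same grasp; the last joint's range is limited). The gripper opens to 94 mm and grips with 3 to 60 N. Pads are 16 mm wide; open, the fingers measure 119 mm over their backs; the gripper's body (75 mm by 177 mm) begins 78 mm behind the grasp point.
Start: joints at [-1.4, 0.3, 1.521, -0, 1.321, -0.067], TCP at [0.13, -0.535, 0.227] pointing down, gripper open.
Joint ranges: [-3.03, 3.03], [-0.79, 2.21], [0.23, 2.52], [-1.04, 4.18], [0, 3.07], [-2.55, 2.55]. Speed limits (rad/s): [2.22, 2.22, 2.57, 3.14, 3.14, 3.14].

## Interface

Orientations are given as [roll, pitch, yaw] about the fixed x, y, z axes, in that order (R = Rz(yaw) Ry(pitch) Rx(roll)).
In Python, from station import ctrl, eyes gives the robot as it stands. The module is installed in compiled form; this text tells all that it offers.
- The arm moves only by the shell command python3 -m crank [OPENING] [FORCE], which reads ROWS from standard input. ROWS is a JSON list of rows, 1 to 10 of them, each written [[dx, dy, dz], [rx, ry, rz]]: dx, dy, dz in shares of the most that a row can go, 1 being 50 mm, then a rotation vector rx, ry, rz in parts of the range, where 1.0 means 180 degrees; each row shifts and turns the commanded pose from where the row before left it, along the tool's axes as they then stand; what a row does not reach is not made up. A row lasts 1/10 s, in which the tool goes at most 0.05 m and 0.15 rad, less where a joint would pass 70% of its speed; a pose out of reach is approached as far as the arm can. OPENING is the finger opening in m, set as the command begins (- or left out keeps the last). The fingers move at their own pace and stop on an object; FORCE is the grip in N (left out, the last holds). Time passes only in rows, so rows that do not move let the fingers close. It prints the time, the measured TCP pose, the force, the opening and the grip force at its end. Shift and turn numbers lie between -1 and 1, and a call with a number outside is refused. Input that does not fit is refused with a message, and nothing moves.
- ctrl.get_obs(): the state, without advancing time (a new reading comes with each control period).
- eyes.camera(name): name is "side" or "top" or "wrist"; returns a dict with "pixels" (480x640x3 uint8, blue, green, red), "fx", "fy", "cx", "cy" (pixels), "extrinsics" (4x4, takes a point from camera to world coordinates). Camera axes: x right, y up, looking along -z (the intrinsics and any distortion apply to the point x, -y, -z); pixel columns grow to the right and rows downward; lengths in m; the calibration is good to about 2 mm. A picture is of the moment at which its call begins. There is no depth.
- ctrl.hand_in(): hands the job in; it is judged then, once.
The state is a dict: "time_s": time; "qpos": joint angles; "joint_vel": joint speeds; "tau": joint torques, N m; "ee_pos": TCP position; "eef_rot": TCP orientation; "force": force on the tool from outside, world axes, zero at the start; "moment": the same for the moment, N m; "grip_width": finger opening in m; "grip_force": force on a finger pad.
Only numpy, scipy, OpenCV 4.12 (cv2) and the standard library are available. Lean on these libraries where they do the work, as an engineer would, in place of code of your own. Each camera call takes 0.05 s, during which the arm holds its last target. There are 200 camera calls.

## Working session

There is one attempt and no reset: what is moved stays moved. The work goes in short steps, Python scripts to look and compute and a shell command to move; the robot and the scene stay as the last step left them, time stands still between calls to the robot, and variables do not carry over. Pictures are saved under pics/ and viewed, at most 14 in all, crops included, and the job is handed in when it is done.

```bash
mkdir -p pics; cat > h.py <<'E'
import numpy as np, cv2, json
from station import ctrl, eyes
from scipy.spatial.transform import Rotation as R
def snap(n,f):
    c=eyes.camera(n); cv2.imwrite('pics/'+f+'.png',c['pixels'])
    np.savez('pics/'+f,**{k:np.array(v) for k,v in c.items()}); return c
def ray(c,u,v,z):
    E=np.array(c['extrinsics']); d=E[:3,:3]@np.array([(u-c['cx'])/c['fx'],-(v-c['cy'])/c['fy'],-1.]); o=E[:3,3]
    return o+d*(z-o[2])/d[2]
def proj(c,p):
    E=np.array(c['extrinsics']); q=E[:3,:3].T@(np.array(p)-E[:3,3]); return c['cx']+c['fx']*q[0]/-q[2], c['cy']-c['fy']*q[1]/-q[2]
E
python3 - <<'E'
from h import *
o=ctrl.get_obs(); print(o, ctrl.tip_extent)
for n in('top','side'):
    c=snap(n,n+'0'); print({k:v for k,v in c.items() if k!='pixels'})
E
```

```text
{'time_s': 0.0, 'qpos': array([-1.39955918e+00,  3.00469592e-01,  1.52160738e+00,  1.21359722e-05,
        1.32067571e+00, -6.66224317e-02]), 'joint_vel': array([ 0.00070519,  0.00087545,  0.00014845,  0.00072539, -0.00034107,
        0.0013464 ]), 'tau': array([-6.83892358e-04, -5.31811023e+01, -3.52735233e+01,  7.07709999e-02,
        2.44297413e-02, -7.29251701e-05]), 'ee_pos': array([ 0.12953933, -0.53427842,  0.22687601]), 'eef_rot': array([-3.14043598e+00, -8.89553557e-05,  2.37856511e-01]), 'force': array([-0.2923881 ,  0.16103985,  0.64782357]), 'moment': array([-0.00423566,  0.01053121, -0.01714625]), 'grip_force': 0.0, 'grip_width': 0.09382998204345148} 0.022
{'fx': 541.917117976617, 'fy': 541.917117976617, 'cx': 319.53088834726896, 'cy': 237.37049733849364, 'extrinsics': array([[-0.00852303,  0.99455581, -0.10385618,  0.45632249],
       [-0.99968167, -0.01094097, -0.02273421, -0.0139105 ],
       [-0.02374673,  0.10362936,  0.99433246,  1.0088505 ],
       [ 0.        ,  0.        ,  0.        ,  1.        ]])}
{'fx': 531.1526664475667, 'fy': 531.1526664475667, 'cx': 330.3867390740829, 'cy': 241.0642264018629, 'extrinsics': array([[-0.82594706,  0.34937492, -0.44243487,  0.13824499],
       [-0.5635627 , -0.53180487,  0.63212393,  0.60327061],
       [-0.01444077,  0.7714407 ,  0.63613734,  0.69329722],
       [ 0.        ,  0.        ,  0.        ,  1.        ]])}
```

View pics/top0.png

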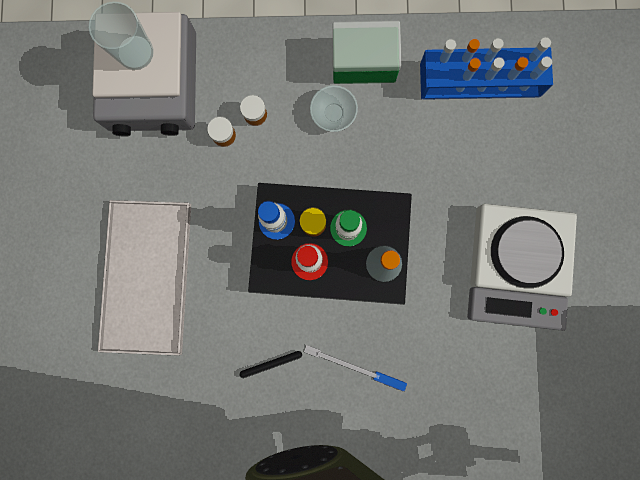

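View pics/side0.png

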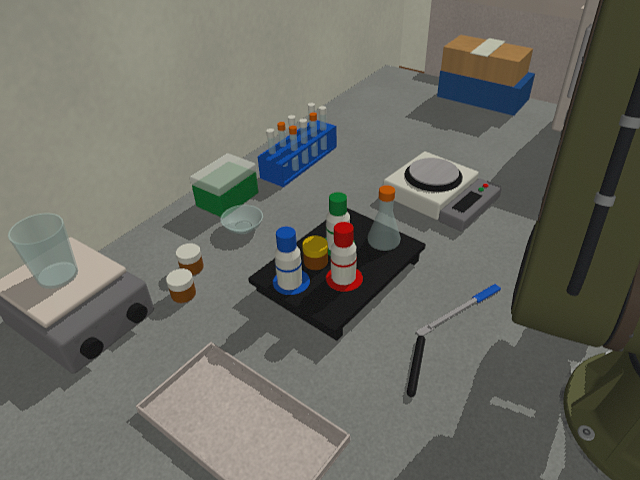

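Top view: blue cap (268,212), green (349,221), red (308,258), jar lid (313,221), stopper (391,261), pan (530,252), tray corners (109,202), (189,204), (180,353), (100,351). The side view confirms that all items are upright. I'll enlarge the crop.

```bash
python3 - <<'E'
import cv2
i=cv2.imread('pics/top0.png')
cv2.imwrite('pics/topc.png',cv2.resize(i[183:303,245:415],None,fx=4.6,fy=4.6,interpolation=cv2.INTER_CUBIC))
E
```

```text
(no output)
```

View pics/topc.png

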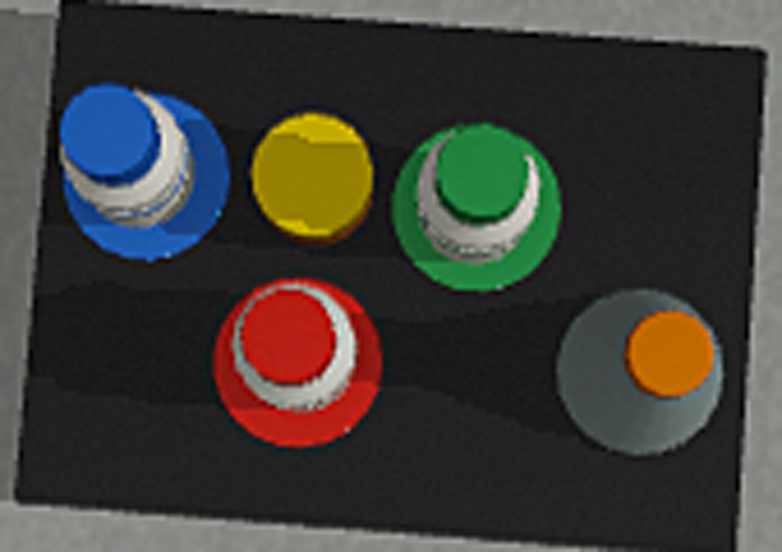

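```bash
python3 - <<'E'
from h import *
c=dict(np.load('pics/top0.npz'))
k=lambda x,y:(245+(x+.5)/4.6-.5,183+(y+.5)/4.6-.5)
P=dict(bluecap=(109,131,.154),bluedisc=(147,177,.042),greencap=(483,170,.154),greendisc=(477,206,.042),redcap=(288,336,.154),reddisc=(298,362,.042),jar=(313,175,.085),stopper=(670,353,.158),foot=(640,372,.04),rA=(60,0,.04),rB=(767,48,.04),rC=(737,550,.04),rD=(15,500,.04))
W={n:ray(c,*k(x,y),z)[:2] for n,(x,y,z) in P.items()}
for n,w in W.items(): print(n,w.round(4))
for a in('blue','green','red'): print(a,'jar dist',np.linalg.norm(W[a+'disc']-W['jar']))
print('riser',np.linalg.norm(W['rA']-W['rB']),np.linalg.norm(W['rA']-W['rD']), np.arctan2(*(W['rA']-W['rB'])))
T=[ray(c,u,v,.018)[:2] for u,v in((109,202),(189,204),(180,353),(100,351))]
print('tray',np.round(T,4),np.mean(T,0),np.linalg.norm(T[0]-T[1]),np.linalg.norm(T[1]-T[2]))
d=T[0]+T[1]-T[2]-T[3];print(np.arctan2(d[1],d[0]))
# pan
i=c['pixels'];g=cv2.cvtColor(i,cv2.COLOR_BGR2GRAY)[200:310,475:580]
m=((g<60)).astype('uint8');n,l,s,cc=cv2.connectedComponentsWithStats(m);
for q in range(1,n):
    if s[q,4]>80:
        ct=cv2.findContours((l==q).astype('uint8'),0,1)[0][0];e=cv2.fitEllipse(ct);u,v=e[0][0]+475,e[0][1]+200
        print(s[q],(u,v),e[1:],ray(c,u,v,.058))
E
```

```text
bluecap [0.5887 0.0872]
bluedisc [0.5877 0.0854]
greencap [ 0.5735 -0.0424]
greendisc [ 0.5748 -0.0436]
redcap [0.5168 0.0254]
reddisc [0.5145 0.0267]
jar [0.5819 0.0188]
stopper [ 0.5093 -0.1051]
foot [ 0.5094 -0.1059]
rA [0.6591 0.1202]
rB [ 0.6362 -0.1583]
rC [ 0.4406 -0.1417]
rD [0.4621 0.137 ]
blue jar dist 0.06689359224049943
green jar dist 0.06283905339654071
red jar dist 0.06781536367211957
riser 0.27941734878895635 0.1976721426681742 0.08204036423189702
tray [[0.6306 0.4017]
 [0.6249 0.2512]
 [0.3522 0.2631]
 [0.3567 0.4094]] [0.49110405 0.33137715] 0.15058305850635148 0.2729890705268499
-0.03576654347089822
[ 16  16  73  72 927] (526.8933486938477, 251.78493881225586) ((69.9686279296875, 72.93803405761719), 116.20516967773438) [ 0.52638654 -0.35364233  0.058     ]
[ 11  97  46  13 472] (502.8091239929199, 304.016845703125) ((10.89371395111084, 60.77684020996094), 93.19363403320312) [ 0.43633396 -0.30804887  0.058     ]
```

Units first: shifts go in shares of 50 mm and turns go in shares of 180 degrees. So -0.04 m is -0.8, 0.0275 m is 0.55, 0.119 rad / 3.1416 = 0.0379.

```bash
python3 - <<'E'
from h import *
c=dict(np.load('pics/top0.npz')); i=c['pixels']
a=cv2.resize(i[195:325,465:585],None,fx=3.3,fy=3.3,interpolation=cv2.INTER_CUBIC)
b=cv2.resize(i[195:360,92:197],None,fx=3.3,fy=3.3,interpolation=cv2.INTER_CUBIC)
o=np.zeros((max(a.shape[0],b.shape[0]),a.shape[1]+b.shape[1],3),'uint8');o[:a.shape[0],:a.shape[1]]=a;o[:b.shape[0],a.shape[1]:]=b
cv2.imwrite('pics/pt.png',o);print(a.shape)
E
echo '[[[0,0,0],[0,0,0.0379]],[[0,0,0],[0,0,0.0379]],[[0.3,-0.4,0],[0,0,0]],[[0.55,-0.8,0],[0,0,0]],[[0.55,-0.8,0],[0,0,0]],[[0.55,-0.8,0],[0,0,0]],[[0.55,-0.8,0],[0,0,0]],[[0.55,-0.8,0],[0,0,0]],[[0.55,-0.8,0],[0,0,0]]]' | python3 -m crank 0.06 20
echo '[[[0.55,-0.8,0],[0,0,0]],[[0.55,-0.8,0],[0,0,0]],[[0.55,-0.8,0],[0,0,0]],[[0.55,-0.8,0],[0,0,0]],[[0.55,-0.8,0],[0,0,0]],[[0.55,-0.8,0],[0,0,0]],[[0.55,-0.8,0],[0,0,0]],[[0.25,-0.4,0],[0,0,0]],[[0,0,0],[0,0,0]],[[0,0,0],[0,0,0]]]' | python3 -m crank
```

```text
(429, 396, 3)
time_s: 1.0
ee_pos: [0.3102, -0.2727, 0.2274]
eef_rot: [3.142, -0.0, -0.001]
force: [0.1, 0.3, 0.9]
grip_width: 0.0603
grip_force: 0.0
time_s: 2.0
ee_pos: [0.5143, 0.0254, 0.227]
eef_rot: [3.141, 0.001, 0.001]
force: [-0.3, 0.4, -0.3]
grip_width: 0.0602
grip_force: 0.0
```

View pics/pt.png

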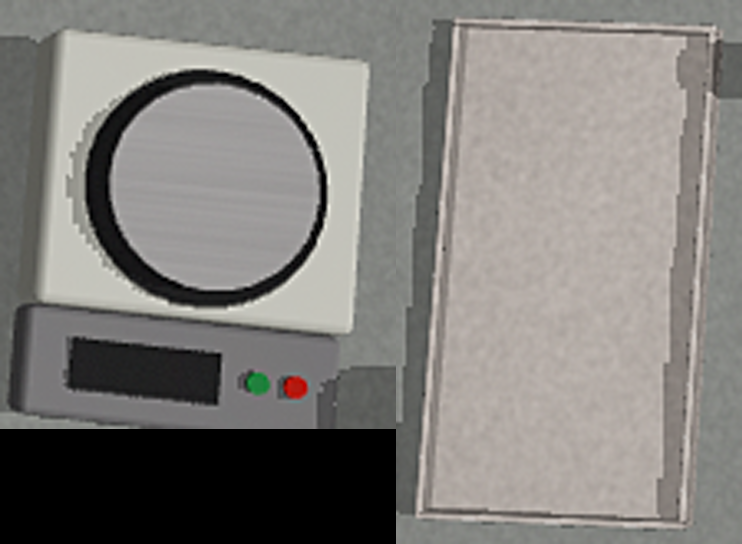

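Pan disc centre at crop (215,187); tray's outer corners at crop (455,19), (719,26), (688,526), (416,517). The arm stands above the red bottle and I descend on it.

To row units: 0.03 m is 0.6, 0.02 m is 0.4.

```bash
python3 - <<'E'
from h import *
c=dict(np.load('pics/top0.npz'))
print('pan',ray(c,465+215.5/3.3-.5,195+187.5/3.3-.5,.06), 'diam',np.linalg.norm(ray(c,465+108/3.3,252,.06)-ray(c,465+322/3.3,252,.06)))
T=[ray(c,92+(x-395.5)/3.3-.5,195+(y+.5)/3.3-.5,.018)[:2] for x,y in((455,19),(719,26),(688,526),(416,517))]
m=np.mean(T,0);d=T[0]+T[1]-T[2]-T[3];d/=np.linalg.norm(d);print('tray',m,np.linalg.norm(T[1]-T[2]),[(m+k*d).round(4) for k in(-.075,0,.075)])
E
echo '[[[0,0,0.4],[0,0,0]],[[0,0,0.6],[0,0,0]],[[0,0,0.4],[0,0,0]],[[0,0,0.26],[0,0,0]],[[0,0,0],[0,0,0]]]' | python3 -m crank
echo '[[[0,0,0],[0,0,0]],[[0,0,0],[0,0,0]],[[0,0,0],[0,0,0]],[[0,0,0],[0,0,0]],[[0,0,0],[0,0,0]],[[0,0,0],[0,0,0]]]' | python3 -m crank 0.02 20
```

```text
pan [ 0.52700115 -0.35798528  0.06      ] diam 0.11182384451744887
tray [0.49194191 0.33188819] 0.2776336796066891 [array([0.417 , 0.3353]), array([0.4919, 0.3319]), array([0.5669, 0.3285])]
time_s: 2.5
ee_pos: [0.5138, 0.0246, 0.1434]
eef_rot: [3.142, 0.002, -0.001]
force: [-0.1, 0.4, 0.4]
grip_width: 0.0602
grip_force: 0.0
time_s: 3.1
ee_pos: [0.515, 0.0254, 0.145]
eef_rot: [3.141, -0.001, -0.0]
force: [-2.1, -0.6, 5.4]
grip_width: 0.0325
grip_force: 20.0
```

To row units: -0.03 m is -0.6, -0.025 m is -0.5.

```bash

echo '[[[0,0,-0.2],[0,0,0]],[[0,0,-0.5],[0,0,0]],[[0,0,-0.6],[0,0,0]],[[0,0,-0.6],[0,0,0]],[[0,0,-0.4],[0,0,0]],[[0,0,-0.1],[0,0,0]]]' | python3 -m crank
echo '[[[-0.08,-0.26,0],[0,0,0]],[[-0.18,-0.56,0],[0,0,0]],[[-0.24,-0.76,0],[0,0,0]],[[-0.24,-0.76,0],[0,0,0]],[[-0.24,-0.76,0],[0,0,0]],[[-0.24,-0.76,0],[0,0,0]],[[-0.24,-0.76,0],[0,0,0]],[[-0.24,-0.76,0],[0,0,0]],[[-0.18,-0.56,0],[0,0,0]],[[-0.08,-0.26,0],[0,0,0]]]' | python3 -m crank
echo '[[[0,0,0.2],[0,0,0]],[[0,0,0.5],[0,0,0]],[[0,0,0.7],[0,0,0]],[[0,0,0.7],[0,0,0]],[[0,0,0.5],[0,0,0]],[[0,0,0.2],[0,0,0]],[[0,0,0.16],[0,0,0]],[[0,0,0],[0,0,0]],[[0,0,0],[0,0,0]]]' | python3 -m crank
```

```text
time_s: 3.7
ee_pos: [0.5151, 0.0255, 0.2669]
eef_rot: [3.142, -0.003, -0.0]
force: [0.7, 0.7, -2.2]
grip_width: 0.0331
grip_force: 20.0
time_s: 4.7
ee_pos: [0.4147, 0.3377, 0.2628]
eef_rot: [3.14, 0.002, 0.002]
force: [0.3, 0.0, -2.0]
grip_width: 0.0326
grip_force: 20.0
time_s: 5.6
ee_pos: [0.4172, 0.3355, 0.1174]
eef_rot: [-3.141, -0.001, -0.0]
force: [-0.0, 0.5, -1.6]
grip_width: 0.0329
grip_force: 20.0
```

To row units: 0.004 m is 0.08, 0.003 m is 0.06.

```bash

echo '[[[0,0,0.08],[0,0,0]],[[0,0,0.06],[0,0,0]],[[0,0,0.04],[0,0,0]],[[0,0,0.03],[0,0,0]],[[0,0,0],[0,0,0]],[[0,0,0],[0,0,0]]]' | python3 -m crank
echo '[[[0,0,0],[0,0,0]],[[0,0,0],[0,0,0]],[[0,0,0],[0,0,0]],[[0,0,0],[0,0,0]]]' | python3 -m crank 0.06
echo '[[[0,0,-0.2],[0,0,0]],[[0,0,-0.6],[0,0,0]],[[0,0,-0.9],[0,0,0]],[[0,0,-0.6],[0,0,0]],[[0,0,-0.2],[0,0,0]]]' | python3 -m crank
echo '[[[0.14,0.34,0],[0,0,0]],[[0.36,0.87,0],[0,0,0]],[[0.36,0.87,0],[0,0,0]],[[0.36,0.87,0],[0,0,0]],[[0.36,0.87,0],[0,0,0]],[[0.36,0.87,0],[0,0,0]],[[0.36,0.87,0],[0,0,0]],[[0.36,0.87,0],[0,0,0]],[[0.36,0.87,0],[0,0,0]],[[0.12,0.28,0],[0,0,0]]]' | python3 -m crank
echo '[[[0,0,0],[0,0,0]],[[0,0,0],[0,0,0]]]' | python3 -m crank
python3 - <<'E'
from h import *
print(snap('top','top1')['time_s'] if 0 else '')
c=snap('top','top1');cv2.imwrite('pics/top1c.png',c['pixels'][150:400,80:440])
E
```

```text
time_s: 6.2
ee_pos: [0.417, 0.3357, 0.107]
eef_rot: [-3.141, -0.001, 0.0]
force: [-2.5, -2.3, 9.8]
grip_width: 0.0326
grip_force: 20.0
time_s: 6.6
ee_pos: [0.4167, 0.3354, 0.1059]
eef_rot: [3.142, 0.0, -0.0]
force: [-0.3, 0.7, -0.3]
grip_width: 0.0589
grip_force: 0.0
time_s: 7.1
ee_pos: [0.4174, 0.3359, 0.235]
eef_rot: [-3.138, -0.004, -0.0]
force: [0.9, 0.1, 0.8]
grip_width: 0.06
grip_force: 0.0
time_s: 8.1
ee_pos: [0.5742, -0.0471, 0.2301]
eef_rot: [3.141, 0.001, -0.003]
force: [0.1, 0.2, 0.9]
grip_width: 0.06
grip_force: 0.0
time_s: 8.3
ee_pos: [0.5733, -0.0427, 0.2306]
eef_rot: [-3.141, 0.001, -0.0]
force: [0.8, 0.9, 0.5]
grip_width: 0.0599
grip_force: 0.0
```

View pics/top1c.png

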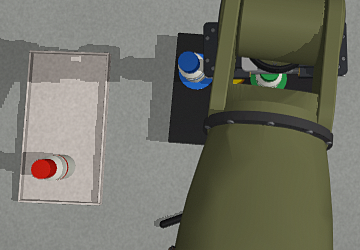

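Red stands upright in the tray (crop cap at 43,168, body beneath it). Next I pick up green.

To row units: 0.03 m is 0.6, 0.02 m is 0.4.

```bash

echo '[[[0,0,0.4],[0,0,0]],[[0,0,0.6],[0,0,0]],[[0,0,0.4],[0,0,0]],[[0,0,0.33],[0,0,0]],[[0,0,0],[0,0,0]]]' | python3 -m crank
echo '[[[0,0,0],[0,0,0]],[[0,0,0],[0,0,0]],[[0,0,0],[0,0,0]],[[0,0,0],[0,0,0]],[[0,0,0],[0,0,0]],[[0,0,0],[0,0,0]]]' | python3 -m crank 0.02 20
echo '[[[0,0,-0.2],[0,0,0]],[[0,0,-0.5],[0,0,0]],[[0,0,-0.6],[0,0,0]],[[0,0,-0.6],[0,0,0]],[[0,0,-0.4],[0,0,0]],[[0,0,-0.1],[0,0,0]],[[0,0,0],[0,0,0]],[[0,0,0],[0,0,0]]]' | python3 -m crank
```

```text
time_s: 8.85
ee_pos: [0.5724, -0.0419, 0.1426]
eef_rot: [-3.141, 0.003, 0.002]
force: [0.5, -0.4, 0.2]
grip_width: 0.0603
grip_force: 0.0
time_s: 9.45
ee_pos: [0.574, -0.0436, 0.1451]
eef_rot: [-3.142, -0.001, -0.0]
force: [-0.8, 2.6, 6.4]
grip_width: 0.0324
grip_force: 20.0
time_s: 10.25
ee_pos: [0.5732, -0.0436, 0.2631]
eef_rot: [-3.141, 0.002, -0.0]
force: [1.3, 0.1, -1.5]
grip_width: 0.0326
grip_force: 20.0
```

To row units: -0.0425 m is -0.85, -0.0185 m is -0.37.

```bash

echo '[[[-0.08,-0.34,0],[0,0,0]],[[-0.18,-0.85,0],[0,0,0]],[[-0.18,-0.85,0],[0,0,0]],[[-0.18,-0.85,0],[0,0,0]],[[-0.18,-0.85,0],[0,0,0]],[[-0.18,-0.85,0],[0,0,0]],[[-0.18,-0.85,0],[0,0,0]],[[-0.18,-0.85,0],[0,0,0]],[[-0.18,-0.85,0],[0,0,0]],[[-0.12,-0.37,0],[0,0,0]]]' | python3 -m crank
echo '[[[0,0,0.2],[0,0,0]],[[0,0,0.6],[0,0,0]],[[0,0,0.8],[0,0,0]],[[0,0,0.7],[0,0,0]],[[0,0,0.4],[0,0,0]],[[0,0,0.2],[0,0,0]],[[0,0,0],[0,0,0]],[[0,0,0],[0,0,0]]]' | python3 -m crank
echo '[[[0,0,0.08],[0,0,0]],[[0,0,0.06],[0,0,0]],[[0,0,0.04],[0,0,0]],[[0,0,0.02],[0,0,0]],[[0,0,0],[0,0,0]],[[0,0,0],[0,0,0]]]' | python3 -m crank
```

```text
time_s: 11.25
ee_pos: [0.4896, 0.3355, 0.2632]
eef_rot: [3.141, 0.002, 0.003]
force: [0.1, -0.4, -2.0]
grip_width: 0.0326
grip_force: 20.0
time_s: 12.05
ee_pos: [0.4921, 0.3319, 0.1203]
eef_rot: [-3.141, -0.001, -0.0]
force: [-0.0, -1.1, -0.9]
grip_width: 0.0326
grip_force: 20.0
time_s: 12.65
ee_pos: [0.4917, 0.3319, 0.1095]
eef_rot: [-3.142, -0.0, -0.0]
force: [-0.3, 0.4, -1.2]
grip_width: 0.0328
grip_force: 20.0
```

To row units: 0.001 m is 0.02.

```bash

echo '[[[0,0,0.02],[0,0,0]],[[0,0,0.02],[0,0,0]],[[0,0,0],[0,0,0]],[[0,0,0],[0,0,0]]]' | python3 -m crank
echo '[[[0,0,0],[0,0,0]],[[0,0,0],[0,0,0]],[[0,0,0],[0,0,0]],[[0,0,0],[0,0,0]]]' | python3 -m crank 0.06
echo '[[[0,0,-0.2],[0,0,0]],[[0,0,-0.6],[0,0,0]],[[0,0,-0.9],[0,0,0]],[[0,0,-0.6],[0,0,0]],[[0,0,-0.2],[0,0,0]]]' | python3 -m crank
echo '[[[0.16,0.4,0],[0,0,0]],[[0.32,0.82,0],[0,0,0]],[[0.32,0.82,0],[0,0,0]],[[0.32,0.82,0],[0,0,0]],[[0.32,0.82,0],[0,0,0]],[[0.32,0.82,0],[0,0,0]],[[0.16,0.41,0],[0,0,0]],[[0,0,0],[0,0,0]],[[0,0,0],[0,0,0]]]' | python3 -m crank
echo '[[[0,0,0.4],[0,0,0]],[[0,0,0.6],[0,0,0]],[[0,0,0.4],[0,0,0]],[[0,0,0.2],[0,0,0]],[[0,0,0],[0,0,0]],[[0,0,0],[0,0,0]]]' | python3 -m crank
```

```text
time_s: 13.05
ee_pos: [0.4917, 0.3319, 0.1074]
eef_rot: [3.142, 0.0, -0.0]
force: [-0.0, -0.5, -1.2]
grip_width: 0.0325
grip_force: 20.0
time_s: 13.45
ee_pos: [0.4918, 0.3319, 0.1076]
eef_rot: [-3.141, -0.0, -0.0]
force: [-0.4, -0.5, -0.1]
grip_width: 0.059
grip_force: 0.0
time_s: 13.95
ee_pos: [0.4925, 0.3324, 0.2368]
eef_rot: [-3.139, -0.005, -0.0]
force: [0.6, 0.7, -0.3]
grip_width: 0.06
grip_force: 0.0
time_s: 14.85
ee_pos: [0.5874, 0.0865, 0.2319]
eef_rot: [-3.141, 0.001, -0.001]
force: [-0.5, 0.4, 0.6]
grip_width: 0.0598
grip_force: 0.0
time_s: 15.45
ee_pos: [0.5879, 0.087, 0.1534]
eef_rot: [-3.141, -0.001, 0.0]
force: [0.6, -0.1, 0.6]
grip_width: 0.0597
grip_force: 0.0
```

To row units: 0.009 m is 0.18.

```bash

echo '[[[0,0,0.18],[0,0,0]],[[0,0,0],[0,0,0]]]' | python3 -m crank
echo '[[[0,0,0],[0,0,0]],[[0,0,0],[0,0,0]],[[0,0,0],[0,0,0]],[[0,0,0],[0,0,0]],[[0,0,0],[0,0,0]],[[0,0,0],[0,0,0]]]' | python3 -m crank 0.02 20
echo '[[[0,0,-0.2],[0,0,0]],[[0,0,-0.5],[0,0,0]],[[0,0,-0.6],[0,0,0]],[[0,0,-0.6],[0,0,0]],[[0,0,-0.4],[0,0,0]],[[0,0,-0.1],[0,0,0]],[[0,0,0],[0,0,0]]]' | python3 -m crank
echo '[[[-0.04,-0.4,0],[0,0,0]],[[-0.06,-0.7,0],[0,0,0]],[[-0.08,-0.88,0],[0,0,0]],[[-0.08,-0.88,0],[0,0,0]],[[-0.08,-0.88,0],[0,0,0]],[[-0.06,-0.7,0],[0,0,0]],[[-0.02,-0.4,0],[0,0,0]],[[0,0,0],[0,0,0]]]' | python3 -m crank
echo '[[[0,0,0.2],[0,0,0]],[[0,0,0.6],[0,0,0]],[[0,0,0.8],[0,0,0]],[[0,0,0.7],[0,0,0]],[[0,0,0.4],[0,0,0]],[[0,0,0.2],[0,0,0]],[[0,0,0],[0,0,0]],[[0,0,0],[0,0,0]]]' | python3 -m crank
```

```text
time_s: 15.65
ee_pos: [0.5875, 0.0864, 0.1429]
eef_rot: [3.142, 0.001, -0.0]
force: [-0.5, 0.6, 0.2]
grip_width: 0.0599
grip_force: 0.0
time_s: 16.25
ee_pos: [0.5877, 0.0864, 0.1436]
eef_rot: [-3.142, -0.0, -0.0]
force: [0.1, -0.2, 0.6]
grip_width: 0.0329
grip_force: 20.0
time_s: 16.95
ee_pos: [0.5877, 0.0864, 0.2637]
eef_rot: [-3.141, -0.001, -0.0]
force: [-0.1, 0.7, -2.3]
grip_width: 0.033
grip_force: 20.0
time_s: 17.75
ee_pos: [0.5657, 0.3306, 0.2611]
eef_rot: [3.14, 0.003, 0.003]
force: [-0.4, -0.7, -2.8]
grip_width: 0.0326
grip_force: 20.0
time_s: 18.55
ee_pos: [0.5672, 0.3281, 0.1194]
eef_rot: [-3.141, -0.001, -0.001]
force: [0.6, -0.1, -1.4]
grip_width: 0.0326
grip_force: 20.0
```

To row units: 0.005 m is 0.1, 0.004 m is 0.08.

```bash

echo '[[[0,0,0.1],[0,0,0]],[[0,0,0.08],[0,0,0]],[[0,0,0.04],[0,0,0]],[[0,0,0.04],[0,0,0]],[[0,0,0],[0,0,0]],[[0,0,0],[0,0,0]]]' | python3 -m crank
echo '[[[0,0,0],[0,0,0]],[[0,0,0],[0,0,0]],[[0,0,0],[0,0,0]],[[0,0,0],[0,0,0]]]' | python3 -m crank 0.06
echo '[[[0,0,-0.2],[0,0,0]],[[0,0,-0.6],[0,0,0]],[[0,0,-0.9],[0,0,0]],[[0,0,-0.7],[0,0,0]],[[0,0,-0.2],[0,0,0]]]' | python3 -m crank
echo '[[[0.04,0.6,0],[0,0,0]],[[0.04,0.8,0],[0,0,0]],[[0,0.6,0],[0,0,0]],[[0,0,0],[0,0,0]],[[0,0,0],[0,0,0]]]' | python3 -m crank 0.085
python3 - <<'E'
from h import *
c=snap('top','top2');s=snap('side','side2')
o=np.hstack([cv2.resize(c['pixels'][150:400,80:440],None,fx=1.1,fy=1.1),cv2.resize(s['pixels'][180:455,130:440],(310,275))])
cv2.imwrite('pics/c2.png',o)
m=cv2.inRange(cv2.cvtColor(c['pixels'],cv2.COLOR_BGR2HSV),(25,150,60),(35,255,255));m[:183]=0;m[303:]=0
u,v=np.argwhere(m>0).mean(0)[::-1];print(u,v,m.sum()//255,ray(c,u,v,.085))
E
```

```text
time_s: 19.15
ee_pos: [0.5667, 0.3284, 0.1055]
eef_rot: [-3.142, -0.0, -0.0]
force: [-0.1, 0.0, -1.0]
grip_width: 0.0326
grip_force: 20.0
time_s: 19.55
ee_pos: [0.5668, 0.3284, 0.1055]
eef_rot: [-3.141, -0.0, -0.0]
force: [-0.6, 0.7, -0.2]
grip_width: 0.0589
grip_force: 0.0
time_s: 20.05
ee_pos: [0.5676, 0.3289, 0.241]
eef_rot: [-3.138, -0.006, -0.0]
force: [-0.1, 0.1, 0.4]
grip_width: 0.0598
grip_force: 0.0
time_s: 20.55
ee_pos: [0.5707, 0.2282, 0.2355]
eef_rot: [-3.141, 0.0, -0.001]
force: [-1.3, -0.4, 0.5]
grip_width: 0.0847
grip_force: 0.0
312.1500904159132 220.63291139240508 553 [0.58191027 0.01966761 0.085     ]
```

View pics/c2.png

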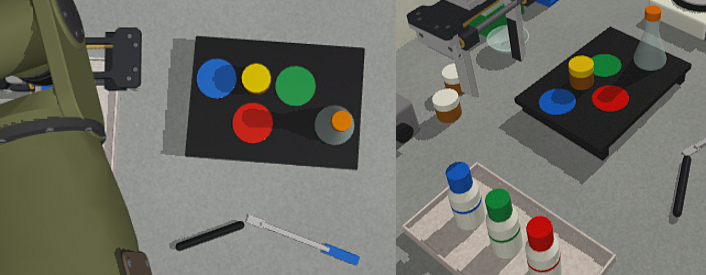

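The tray holds blue, green and red, all upright. The jar is unmoved at (0.582, 0.019) and the discs are uncovered. I'll measure the discs and grasp the jar.

To row units: 0.045 m is 0.9, 0.04 m is 0.8.

```bash

python3 - <<'E'
from h import *
c=dict(np.load('pics/top2.npz'));h=cv2.cvtColor(c['pixels'],cv2.COLOR_BGR2HSV)
for n,a,b in(('red',0,6),('green',55,85),('blue',100,120)):
    m=cv2.inRange(h,(a,120,40),(b,255,255));m[:183]=0;m[303:]=0;m[:,:250]=0
    ct=max(cv2.findContours(m,0,1)[0],key=cv2.contourArea);e=cv2.fitEllipse(ct);print(n,e,ray(c,*e[0],.042).round(4))
E
echo '[[[0.02,0.4,0],[0,0,0]],[[0.04,0.8,0],[0,0,0]],[[0.05,0.9,0],[0,0,0]],[[0.05,0.9,0],[0,0,0]],[[0.04,0.8,0],[0,0,0]],[[0.02,0.39,0],[0,0,0]],[[0,0,0],[0,0,0]],[[0,0,0],[0,0,0]]]' | python3 -m crank
echo '[[[0,0,0.4],[0,0,0]],[[0,0,0.7],[0,0,0]],[[0,0,0.8],[0,0,0]],[[0,0,0.7],[0,0,0]],[[0,0,0.4],[0,0,0]],[[0,0,0],[0,0,0]],[[0,0,0],[0,0,0]]]' | python3 -m crank
```

```text
red ((309.1552734375, 261.3129577636719), (36.114383697509766, 36.34115982055664), 65.31758117675781) [0.5145 0.0271 0.042 ]
green ((348.0706481933594, 227.65318298339844), (35.634395599365234, 36.0275764465332), 82.1115493774414) [ 0.5743 -0.0432  0.042 ]
blue ((276.3701477050781, 220.84768676757812), (35.62123107910156, 35.9496955871582), 35.45594787597656) [0.5881 0.0858 0.042 ]
time_s: 21.45
ee_pos: [0.5818, 0.0199, 0.2353]
eef_rot: [-3.141, 0.0, 0.0]
force: [-0.7, -0.3, -0.2]
grip_width: 0.0852
grip_force: 0.0
time_s: 22.15
ee_pos: [0.582, 0.0201, 0.0862]
eef_rot: [-3.142, -0.0, 0.001]
force: [0.6, 0.2, 0.1]
grip_width: 0.0851
grip_force: 0.0
```

```bash

echo '[[[0,0,0.2],[0,0,0]],[[0,0,0.12],[0,0,0]],[[0,0,0],[0,0,0]],[[0,0,0],[0,0,0]]]' | python3 -m crank
echo '[[[0,0,0],[0,0,0]],[[0,0,0],[0,0,0]],[[0,0,0],[0,0,0]],[[0,0,0],[0,0,0]],[[0,0,0],[0,0,0]],[[0,0,0],[0,0,0]],[[0,0,0],[0,0,0]]]' | python3 -m crank 0.03 20
echo '[[[0,0,-0.2],[0,0,0]],[[0,0,-0.5],[0,0,0]],[[0,0,-0.8],[0,0,0]],[[0,0,-0.8],[0,0,0]],[[0,0,-0.5],[0,0,0]],[[0,0,-0.2],[0,0,0]],[[0,0,0],[0,0,0]],[[0,0,0],[0,0,0]]]' | python3 -m crank
```

```text
time_s: 22.55
ee_pos: [0.5817, 0.0189, 0.0696]
eef_rot: [-3.142, -0.0, -0.0]
force: [0.2, 0.5, -0.2]
grip_width: 0.085
grip_force: 0.0
time_s: 23.25
ee_pos: [0.5817, 0.0189, 0.0695]
eef_rot: [3.142, -0.0, -0.0]
force: [0.0, -0.8, 0.4]
grip_width: 0.0457
grip_force: 20.0
time_s: 24.05
ee_pos: [0.5812, 0.0189, 0.218]
eef_rot: [-3.142, 0.002, -0.0]
force: [0.5, -0.8, -1.0]
grip_width: 0.0455
grip_force: 20.0
```

To row units: 0.0425 m is 0.85, 0.019 m is 0.38.

```bash

echo '[[[-0.06,0.36,0],[0,0,0]],[[-0.12,0.85,0],[0,0,0]],[[-0.12,0.85,0],[0,0,0]],[[-0.12,0.85,0],[0,0,0]],[[-0.12,0.85,0],[0,0,0]],[[-0.12,0.85,0],[0,0,0]],[[-0.12,0.85,0],[0,0,0]],[[-0.12,0.85,0],[0,0,0]],[[-0.12,0.85,0],[0,0,0]],[[-0.06,0.38,0],[0,0,0]]]' | python3 -m crank
echo '[[[0,0,0],[0,0,0]],[[0,0,0.2],[0,0,0]],[[0,0,0.5],[0,0,0]],[[0,0,0.6],[0,0,0]],[[0,0,0.5],[0,0,0]],[[0,0,0.3],[0,0,0]],[[0,0,0.2],[0,0,0]],[[0,0,0],[0,0,0]],[[0,0,0],[0,0,0]]]' | python3 -m crank
python3 - <<'E'
from h import *
s=snap('side','side3');t=snap('top','top3')
cv2.imwrite('pics/c3.png',np.hstack([cv2.resize(s['pixels'][120:240,370:520],(450,360)),cv2.resize(t['pixels'][190:330,460:600],(350,350))[:360] if 0 else cv2.resize(t['pixels'][190:334,460:600],(350,360))]))
E
```

```text
time_s: 25.05
ee_pos: [0.5261, -0.3609, 0.2171]
eef_rot: [-3.14, 0.003, -0.003]
force: [-0.6, -0.1, -0.3]
grip_width: 0.0452
grip_force: 20.0
time_s: 25.95
ee_pos: [0.5281, -0.3581, 0.1054]
eef_rot: [3.141, -0.001, 0.0]
force: [0.3, -0.2, -1.5]
grip_width: 0.0457
grip_force: 20.0
```

View pics/c3.png

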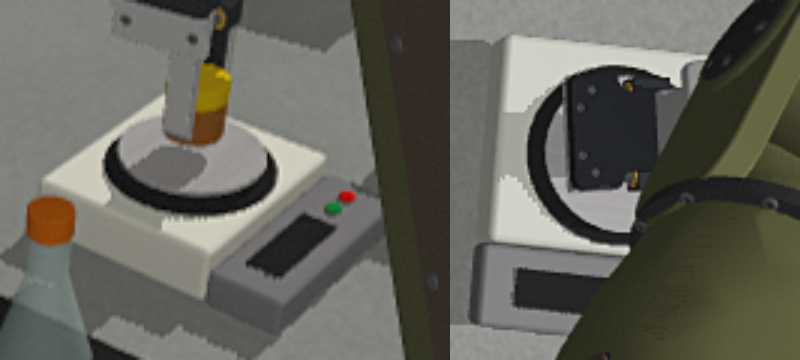

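The jar (crop 195,110) hangs upright just above the middle of the pan. I lower it gently.

To row units: 0.005 m is 0.1, 0.004 m is 0.08.

```bash

echo '[[[0,0,0.1],[0,0,0]],[[0,0,0.08],[0,0,0]],[[0,0,0.06],[0,0,0]],[[0,0,0.04],[0,0,0]],[[0,0,0],[0,0,0]],[[0,0,0],[0,0,0]]]' | python3 -m crank
echo '[[[0,0,0.01],[0,0,0]],[[0,0,0.01],[0,0,0]],[[0,0,0.01],[0,0,0]],[[0,0,0],[0,0,0]],[[0,0,0],[0,0,0]]]' | python3 -m crank
```

```text
time_s: 26.65
ee_pos: [0.5276, -0.3581, 0.0905]
eef_rot: [3.142, -0.0, -0.0]
force: [-0.4, -0.5, -0.9]
grip_width: 0.0457
grip_force: 20.0
time_s: 27.15
ee_pos: [0.5277, -0.3582, 0.0895]
eef_rot: [3.141, -0.0, -0.0]
force: [-3.7, 1.9, 5.8]
grip_width: 0.0453
grip_force: 20.0
```

To row units: -0.045 m is -0.9, -0.036 m is -0.72.

```bash

echo '[[[0,0,0],[0,0,0]],[[0,0,0],[0,0,0]],[[0,0,0],[0,0,0]],[[0,0,0],[0,0,0]],[[0,0,0],[0,0,0]]]' | python3 -m crank 0.08
echo '[[[0,0,-0.2],[0,0,0]],[[0,0,-0.6],[0,0,0]],[[0,0,-0.9],[0,0,0]],[[0,0,-0.9],[0,0,0]],[[0,0,-0.32],[0,0,0]]]' | python3 -m crank
echo '[[[0.02,-0.4,0],[0,0,0]],[[0.05,-0.9,0],[0,0,0]],[[0.05,-0.9,0],[0,0,0]],[[0.05,-0.9,0],[0,0,0]],[[0.05,-0.9,0],[0,0,0]],[[0.05,-0.9,0],[0,0,0]],[[0.05,-0.9,0],[0,0,0]],[[0.05,-0.9,0],[0,0,0]]]' | python3 -m crank 0.06
echo '[[[0.05,-0.9,0],[0,0,0]],[[0.05,-0.9,0],[0,0,0]],[[0.05,-0.9,0],[0,0,0]],[[0.05,-0.9,0],[0,0,0]],[[0.05,-0.9,0],[0,0,0]],[[0.05,-0.9,0],[0,0,0]],[[0.05,-0.9,0],[0,0,0]],[[0.04,-0.72,0],[0,0,0]],[[0,0,0],[0,0,0]],[[0,0,0],[0,0,0]]]' | python3 -m crank
python3 - <<'E'
from h import *
t=snap('top','top4');cv2.imwrite('pics/c4.png',cv2.resize(t['pixels'][195:325,465:585],None,fx=4.6,fy=4.6,interpolation=cv2.INTER_CUBIC))
h=cv2.cvtColor(t['pixels'],cv2.COLOR_BGR2HSV);m=cv2.inRange(h,(25,120,60),(35,255,255));m[:,:465]=0
ct=max(cv2.findContours(m,0,1)[0],key=cv2.contourArea);e=cv2.fitEllipse(ct);print(e,ray(t,*e[0],.105))
E
```

```text
time_s: 27.65
ee_pos: [0.5276, -0.3581, 0.0888]
eef_rot: [-3.142, 0.0, -0.0]
force: [-0.6, -0.6, -0.1]
grip_width: 0.0791
grip_force: 0.0
time_s: 28.15
ee_pos: [0.5284, -0.3587, 0.2411]
eef_rot: [3.137, -0.006, -0.0]
force: [-0.7, 0.4, -0.4]
grip_width: 0.0801
grip_force: 0.0
time_s: 28.95
ee_pos: [0.546, -0.0213, 0.236]
eef_rot: [3.142, -0.001, -0.0]
force: [0.4, 0.7, 0.6]
grip_width: 0.0602
grip_force: 0.0
time_s: 29.95
ee_pos: [0.5655, 0.3283, 0.2352]
eef_rot: [3.141, -0.0, 0.001]
force: [-0.5, -0.6, -0.0]
grip_width: 0.0601
grip_force: 0.0
((538.0635375976562, 248.57191467285156), (26.089628219604492, 28.929529190063477), 86.7005386352539) [ 0.52807145 -0.35546051  0.105     ]
```

View pics/c4.png

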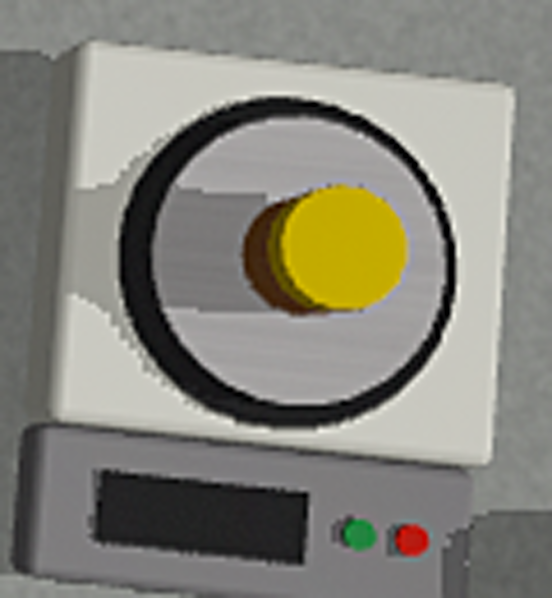

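The jar stands upright, centred on the pan (lid at crop 344,248, i.e. (0.528,-0.357)). Now I return blue.

To row units: 0.035 m is 0.7, 0.001 m is 0.02.

```bash

echo '[[[0.02,0,0.4],[0,0,0]],[[0,0,0.7],[0,0,0]],[[0,0,0.7],[0,0,0]],[[0,0,0.5],[0,0,0]],[[0,0,0.26],[0,0,0]],[[0,0,0],[0,0,0]],[[0,0,0],[0,0,0]]]' | python3 -m crank
echo '[[[0,0,0],[0,0,0]],[[0,0,0],[0,0,0]],[[0,0,0],[0,0,0]],[[0,0,0],[0,0,0]],[[0,0,0],[0,0,0]],[[0,0,0],[0,0,0]]]' | python3 -m crank 0.02 20
echo '[[[0,0,-0.2],[0,0,0]],[[0,0,-0.5],[0,0,0]],[[0,0,-0.8],[0,0,0]],[[0,0,-0.7],[0,0,0]],[[0,0,-0.4],[0,0,0]],[[0,0,-0.2],[0,0,0]],[[0,0,0],[0,0,0]],[[0,0,0],[0,0,0]]]' | python3 -m crank
```

```text
time_s: 30.7
ee_pos: [0.5674, 0.3276, 0.1086]
eef_rot: [-3.141, -0.002, -0.001]
force: [0.5, 0.2, 0.3]
grip_width: 0.0599
grip_force: 0.0
time_s: 31.3
ee_pos: [0.5669, 0.328, 0.1073]
eef_rot: [-3.141, -0.001, -0.0]
force: [0.3, 0.4, 3.7]
grip_width: 0.0326
grip_force: 20.0
time_s: 32.1
ee_pos: [0.5664, 0.3277, 0.2455]
eef_rot: [3.141, 0.002, -0.0]
force: [-0.7, -0.4, -2.7]
grip_width: 0.0328
grip_force: 20.0
```

To row units: 0.044 m is 0.88, 0.004 m is 0.08.

```bash

echo '[[[0.04,0.4,0],[0,0,0]],[[0.06,0.7,0],[0,0,0]],[[0.08,0.88,0],[0,0,0]],[[0.08,0.88,0],[0,0,0]],[[0.08,0.88,0],[0,0,0]],[[0.06,0.7,0],[0,0,0]],[[0.02,0.4,0],[0,0,0]],[[0,0,0],[0,0,0]],[[0,0,0],[0,0,0]]]' | python3 -m crank
echo '[[[0,0,0.2],[0,0,0]],[[0,0,0.5],[0,0,0]],[[0,0,0.6],[0,0,0]],[[0,0,0.3],[0,0,0]],[[0,0,0.2],[0,0,0]],[[0,0,0],[0,0,0]],[[0,0,0],[0,0,0]],[[0,0,0],[0,0,0]]]' | python3 -m crank
```

```text
time_s: 33.0
ee_pos: [0.5874, 0.0854, 0.2462]
eef_rot: [-3.142, 0.001, -0.001]
force: [0.2, -0.0, -1.4]
grip_width: 0.0328
grip_force: 20.0
time_s: 33.8
ee_pos: [0.5881, 0.0861, 0.158]
eef_rot: [-3.141, -0.002, 0.0]
force: [0.4, 0.6, -1.6]
grip_width: 0.0328
grip_force: 20.0
```

To row units: 0.005 m is 0.1, 0.003 m is 0.06.

```bash

echo '[[[0,0,0.1],[0,0,0]],[[0,0,0.06],[0,0,0]],[[0,0,0.04],[0,0,0]],[[0,0,0.02],[0,0,0]],[[0,0,0.01],[0,0,0]],[[0,0,0],[0,0,0]],[[0,0,0],[0,0,0]]]' | python3 -m crank
echo '[[[0,0,0.01],[0,0,0]],[[0,0,0.01],[0,0,0]],[[0,0,0],[0,0,0]],[[0,0,0],[0,0,0]]]' | python3 -m crank
```

```text
time_s: 34.5
ee_pos: [0.5877, 0.0859, 0.1455]
eef_rot: [-3.142, -0.0, -0.0]
force: [-0.2, -0.5, -1.2]
grip_width: 0.0325
grip_force: 20.0
time_s: 34.9
ee_pos: [0.588, 0.086, 0.1453]
eef_rot: [-3.141, -0.001, -0.0]
force: [-1.4, -0.2, 4.8]
grip_width: 0.0325
grip_force: 20.0
```

```bash

echo '[[[0,0,0],[0,0,0]],[[0,0,0],[0,0,0]],[[0,0,0],[0,0,0]],[[0,0,0],[0,0,0]]]' | python3 -m crank 0.06
echo '[[[0,0,-0.2],[0,0,0]],[[0,0,-0.6],[0,0,0]],[[0,0,-0.7],[0,0,0]],[[0,0,-0.4],[0,0,0]]]' | python3 -m crank
echo '[[[-0.16,-0.4,0],[0,0,0]],[[-0.32,-0.82,0],[0,0,0]],[[-0.32,-0.82,0],[0,0,0]],[[-0.32,-0.82,0],[0,0,0]],[[-0.32,-0.82,0],[0,0,0]],[[-0.32,-0.82,0],[0,0,0]],[[-0.16,-0.42,0],[0,0,0]],[[0,0,0],[0,0,0]],[[0,0,0],[0,0,0]]]' | python3 -m crank
echo '[[[0,0,0.4],[0,0,0]],[[0,0,0.7],[0,0,0]],[[0,0,0.7],[0,0,0]],[[0,0,0.5],[0,0,0]],[[0,0,0.2],[0,0,0]],[[0,0,0],[0,0,0]],[[0,0,0],[0,0,0]],[[0,0,0],[0,0,0]]]' | python3 -m crank
```

```text
time_s: 35.3
ee_pos: [0.5877, 0.0859, 0.1444]
eef_rot: [-3.142, 0.0, -0.0]
force: [0.2, -0.2, -0.4]
grip_width: 0.0588
grip_force: 0.0
time_s: 35.7
ee_pos: [0.5882, 0.086, 0.2431]
eef_rot: [-3.141, -0.003, -0.0]
force: [0.2, 0.3, -0.2]
grip_width: 0.06
grip_force: 0.0
time_s: 36.6
ee_pos: [0.4918, 0.3317, 0.2399]
eef_rot: [3.142, -0.0, 0.0]
force: [-0.4, -0.8, 0.6]
grip_width: 0.0601
grip_force: 0.0
time_s: 37.4
ee_pos: [0.4925, 0.332, 0.1161]
eef_rot: [-3.14, -0.002, -0.001]
force: [1.0, 0.0, -1.5]
grip_width: 0.0603
grip_force: 0.0
```

To row units: 0.005 m is 0.1, 0.003 m is 0.06.

```bash

echo '[[[0,0,0.1],[0,0,0]],[[0,0,0.06],[0,0,0]],[[0,0,0],[0,0,0]]]' | python3 -m crank
echo '[[[0,0,0],[0,0,0]],[[0,0,0],[0,0,0]],[[0,0,0],[0,0,0]],[[0,0,0],[0,0,0]],[[0,0,0],[0,0,0]],[[0,0,0],[0,0,0]]]' | python3 -m crank 0.02 20
echo '[[[0,0,-0.2],[0,0,0]],[[0,0,-0.5],[0,0,0]],[[0,0,-0.8],[0,0,0]],[[0,0,-0.8],[0,0,0]],[[0,0,-0.6],[0,0,0]],[[0,0,-0.3],[0,0,0]],[[0,0,0],[0,0,0]],[[0,0,0],[0,0,0]]]' | python3 -m crank
echo '[[[0.08,0.34,0],[0,0,0]],[[0.18,0.85,0],[0,0,0]],[[0.18,0.85,0],[0,0,0]],[[0.18,0.85,0],[0,0,0]],[[0.18,0.85,0],[0,0,0]],[[0.18,0.85,0],[0,0,0]],[[0.18,0.85,0],[0,0,0]],[[0.18,0.85,0],[0,0,0]],[[0.18,0.85,0],[0,0,0]],[[0.12,0.37,0],[0,0,0]]]' | python3 -m crank
echo '[[[0,0,0],[0,0,0]],[[0,0,0],[0,0,0]],[[0,0,0],[0,0,0]]]' | python3 -m crank
```

```text
time_s: 37.7
ee_pos: [0.4915, 0.3318, 0.106]
eef_rot: [3.141, 0.001, -0.0]
force: [-0.1, 0.6, 0.2]
grip_width: 0.06
grip_force: 0.0
time_s: 38.3
ee_pos: [0.4918, 0.332, 0.1065]
eef_rot: [-3.142, -0.0, -0.0]
force: [-0.3, -0.0, 1.2]
grip_width: 0.0327
grip_force: 20.0
time_s: 39.1
ee_pos: [0.4915, 0.3318, 0.2659]
eef_rot: [3.141, 0.001, -0.0]
force: [0.3, -0.6, -2.2]
grip_width: 0.0325
grip_force: 20.0
time_s: 40.1
ee_pos: [0.5731, -0.0478, 0.2652]
eef_rot: [3.141, 0.002, -0.003]
force: [-0.4, 0.6, -1.5]
grip_width: 0.0329
grip_force: 20.0
time_s: 40.4
ee_pos: [0.5732, -0.0429, 0.266]
eef_rot: [-3.141, 0.001, 0.001]
force: [-1.6, -0.5, -1.9]
grip_width: 0.0326
grip_force: 20.0
```

Units first: shifts go in shares of 50 mm and turns go in shares of 180 degrees. So 0.035 m is 0.7, 0.03 m is 0.6.

```bash

echo '[[[0,0,0.2],[0,0,0]],[[0,0,0.6],[0,0,0]],[[0,0,0.7],[0,0,0]],[[0,0,0.5],[0,0,0]],[[0,0,0.2],[0,0,0]],[[0,0,0],[0,0,0]],[[0,0,0],[0,0,0]],[[0,0,0],[0,0,0]]]' | python3 -m crank
echo '[[[0,0,0.1],[0,0,0]],[[0,0,0.06],[0,0,0]],[[0,0,0.04],[0,0,0]],[[0,0,0.02],[0,0,0]],[[0,0,0],[0,0,0]],[[0,0,0],[0,0,0]]]' | python3 -m crank
```

```text
time_s: 41.2
ee_pos: [0.5742, -0.0436, 0.1579]
eef_rot: [3.141, -0.002, 0.0]
force: [-0.1, -0.5, -2.5]
grip_width: 0.0325
grip_force: 20.0
time_s: 41.8
ee_pos: [0.5737, -0.0436, 0.1455]
eef_rot: [-3.142, -0.0, -0.0]
force: [0.6, 0.2, -2.0]
grip_width: 0.0332
grip_force: 20.0
```

To row units: 0.0005 m is 0.01.

```bash

echo '[[[0,0,0.01],[0,0,0]],[[0,0,0.01],[0,0,0]],[[0,0,0],[0,0,0]],[[0,0,0],[0,0,0]]]' | python3 -m crank
echo '[[[0,0,0],[0,0,0]],[[0,0,0],[0,0,0]],[[0,0,0],[0,0,0]],[[0,0,0],[0,0,0]]]' | python3 -m crank 0.06
echo '[[[0,0,-0.2],[0,0,0]],[[0,0,-0.6],[0,0,0]],[[0,0,-0.7],[0,0,0]],[[0,0,-0.4],[0,0,0]]]' | python3 -m crank
echo '[[[-0.14,-0.34,0],[0,0,0]],[[-0.36,-0.87,0],[0,0,0]],[[-0.36,-0.87,0],[0,0,0]],[[-0.36,-0.87,0],[0,0,0]],[[-0.36,-0.87,0],[0,0,0]],[[-0.36,-0.87,0],[0,0,0]],[[-0.36,-0.87,0],[0,0,0]],[[-0.36,-0.87,0],[0,0,0]],[[-0.36,-0.87,0],[0,0,0]],[[-0.12,-0.28,0],[0,0,0]]]' | python3 -m crank
echo '[[[0,0,0],[0,0,0]],[[0,0,0],[0,0,0]]]' | python3 -m crank
echo '[[[0,0,0.4],[0,0,0]],[[0,0,0.7],[0,0,0]],[[0,0,0.7],[0,0,0]],[[0,0,0.5],[0,0,0]],[[0,0,0.2],[0,0,0]],[[0,0,0],[0,0,0]],[[0,0,0],[0,0,0]]]' | python3 -m crank
```

```text
time_s: 42.2
ee_pos: [0.5737, -0.0436, 0.1445]
eef_rot: [3.142, -0.0, -0.0]
force: [-0.4, 1.0, -0.7]
grip_width: 0.0327
grip_force: 20.0
time_s: 42.6
ee_pos: [0.5737, -0.0436, 0.1445]
eef_rot: [3.142, -0.0, -0.0]
force: [0.2, -0.1, -0.1]
grip_width: 0.0589
grip_force: 0.0
time_s: 43.0
ee_pos: [0.5741, -0.0436, 0.2431]
eef_rot: [3.141, -0.004, -0.0]
force: [0.3, 0.2, 0.7]
grip_width: 0.0596
grip_force: 0.0
time_s: 44.0
ee_pos: [0.414, 0.3387, 0.2388]
eef_rot: [3.142, 0.001, 0.003]
force: [0.8, 0.5, -0.7]
grip_width: 0.0599
grip_force: 0.0
time_s: 44.2
ee_pos: [0.4166, 0.3348, 0.2391]
eef_rot: [3.141, 0.001, 0.0]
force: [0.1, -0.1, -0.3]
grip_width: 0.0597
grip_force: 0.0
time_s: 44.9
ee_pos: [0.4175, 0.3352, 0.1157]
eef_rot: [-3.141, -0.001, -0.001]
force: [0.2, 0.5, 1.1]
grip_width: 0.06
grip_force: 0.0
```

To row units: 0.005 m is 0.1, 0.003 m is 0.06.

```bash

echo '[[[0,0,0.1],[0,0,0]],[[0,0,0.06],[0,0,0]],[[0,0,0],[0,0,0]]]' | python3 -m crank
echo '[[[0,0,0],[0,0,0]],[[0,0,0],[0,0,0]],[[0,0,0],[0,0,0]],[[0,0,0],[0,0,0]],[[0,0,0],[0,0,0]],[[0,0,0],[0,0,0]]]' | python3 -m crank 0.02 20
echo '[[[0,0,-0.2],[0,0,0]],[[0,0,-0.5],[0,0,0]],[[0,0,-0.8],[0,0,0]],[[0,0,-0.8],[0,0,0]],[[0,0,-0.6],[0,0,0]],[[0,0,-0.3],[0,0,0]],[[0,0,0],[0,0,0]],[[0,0,0],[0,0,0]]]' | python3 -m crank
echo '[[[0.1,0.3,0],[0,0,0]],[[0.2,0.64,0],[0,0,0]],[[0.24,0.76,0],[0,0,0]],[[0.24,0.76,0],[0,0,0]],[[0.24,0.76,0],[0,0,0]],[[0.24,0.76,0],[0,0,0]],[[0.24,0.76,0],[0,0,0]],[[0.24,0.76,0],[0,0,0]],[[0.14,0.44,0],[0,0,0]],[[0.06,0.22,0],[0,0,0]]]' | python3 -m crank
echo '[[[0,0,0],[0,0,0]],[[0,0,0],[0,0,0]],[[0,0,0],[0,0,0]]]' | python3 -m crank
```

```text
time_s: 45.2
ee_pos: [0.4167, 0.3354, 0.1064]
eef_rot: [3.142, -0.0, -0.0]
force: [0.2, 0.3, 0.4]
grip_width: 0.0598
grip_force: 0.0
time_s: 45.8
ee_pos: [0.4168, 0.3354, 0.1065]
eef_rot: [-3.142, -0.0, -0.0]
force: [0.3, -0.2, 0.6]
grip_width: 0.0327
grip_force: 20.0
time_s: 46.6
ee_pos: [0.4165, 0.3353, 0.2659]
eef_rot: [3.141, 0.001, -0.0]
force: [0.8, 0.4, -2.1]
grip_width: 0.0322
grip_force: 20.0
time_s: 47.6
ee_pos: [0.5136, 0.025, 0.2653]
eef_rot: [3.141, 0.002, -0.003]
force: [-0.1, -0.4, -2.1]
grip_width: 0.0326
grip_force: 20.0
time_s: 47.9
ee_pos: [0.5134, 0.0284, 0.2663]
eef_rot: [-3.141, 0.0, 0.001]
force: [-0.5, 0.1, -2.2]
grip_width: 0.0323
grip_force: 20.0
```

To row units: 0.035 m is 0.7, 0.03 m is 0.6.

```bash

echo '[[[0,0,0.2],[0,0,0]],[[0,0,0.6],[0,0,0]],[[0,0,0.7],[0,0,0]],[[0,0,0.5],[0,0,0]],[[0,0,0.2],[0,0,0]],[[0,0,0],[0,0,0]],[[0,0,0],[0,0,0]],[[0,0,0],[0,0,0]]]' | python3 -m crank
echo '[[[0,0,0.1],[0,0,0]],[[0,0,0.06],[0,0,0]],[[0,0,0.04],[0,0,0]],[[0,0,0.01],[0,0,0]],[[0,0,0],[0,0,0]],[[0,0,0],[0,0,0]],[[0,0,0],[0,0,0]]]' | python3 -m crank
echo '[[[0,0,0.01],[0,0,0]],[[0,0,0.01],[0,0,0]],[[0,0,0],[0,0,0]],[[0,0,0],[0,0,0]]]' | python3 -m crank
```

```text
time_s: 48.7
ee_pos: [0.5143, 0.0275, 0.1578]
eef_rot: [3.142, -0.002, -0.0]
force: [0.6, 0.3, -2.1]
grip_width: 0.0326
grip_force: 20.0
time_s: 49.4
ee_pos: [0.5137, 0.0274, 0.1461]
eef_rot: [-3.142, -0.0, -0.0]
force: [-0.1, 0.3, -1.7]
grip_width: 0.0324
grip_force: 20.0
time_s: 49.8
ee_pos: [0.5137, 0.0274, 0.145]
eef_rot: [-3.142, 0.0, -0.0]
force: [-0.0, 0.2, -1.7]
grip_width: 0.0329
grip_force: 20.0
```

Half a millimetre more, then release, rise and swing clear to look.

To row units: 0.0005 m is 0.01.

```bash

echo '[[[0,0,0.01],[0,0,0]],[[0,0,0],[0,0,0]],[[0,0,0],[0,0,0]]]' | python3 -m crank
echo '[[[0,0,0],[0,0,0]],[[0,0,0],[0,0,0]],[[0,0,0],[0,0,0]],[[0,0,0],[0,0,0]]]' | python3 -m crank 0.06
echo '[[[0,0,-0.2],[0,0,0]],[[0,0,-0.6],[0,0,0]],[[0,0,-0.8],[0,0,0]],[[0,0,-0.6],[0,0,0]],[[0,0,-0.2],[0,0,0]]]' | python3 -m crank
echo '[[[0,-0.4,0],[0,0,0]],[[-0.2,-0.8,0],[0,0,0]],[[-0.2,-0.9,0],[0,0,0]],[[-0.2,-0.9,0],[0,0,0]],[[-0.2,-0.9,0],[0,0,0]],[[-0.2,-0.9,0],[0,0,0]],[[-0.2,-0.8,0],[0,0,0]],[[0,-0.4,0],[0,0,0]],[[0,0,0],[0,0,0]],[[0,0,0],[0,0,0]]]' | python3 -m crank
python3 - <<'E'
from h import *
t=snap('top','top5');cv2.imwrite('pics/c5.png',cv2.resize(t['pixels'][183:303,245:415],None,fx=4.6,fy=4.6,interpolation=cv2.INTER_CUBIC))
s=snap('side','side5')
# expected cap-top px in crop coords if centred
for n,p in dict(red=(.5145,.0271),green=(.5743,-.0432),blue=(.5881,.0858)).items():
    u,v=proj(t,(*p,.154));print(n,(u-245+.5)*4.6-.5,(v-183+.5)*4.6-.5)
E
```

```text
time_s: 50.1
ee_pos: [0.5138, 0.0274, 0.1445]
eef_rot: [3.142, -0.0, -0.0]
force: [-0.8, 0.4, -0.7]
grip_width: 0.0326
grip_force: 20.0
time_s: 50.5
ee_pos: [0.5137, 0.0274, 0.1445]
eef_rot: [-3.142, -0.0, -0.0]
force: [0.7, 0.1, -0.2]
grip_width: 0.0589
grip_force: 0.0
time_s: 51.0
ee_pos: [0.5144, 0.0274, 0.2683]
eef_rot: [3.142, -0.005, -0.0]
force: [0.8, -0.7, -0.3]
grip_width: 0.0601
grip_force: 0.0
time_s: 52.0
ee_pos: [0.4535, 0.3271, 0.2638]
eef_rot: [3.141, 0.001, 0.0]
force: [0.4, -0.9, -1.1]
grip_width: 0.0602
grip_force: 0.0
red 282.99388189839914 342.5889350788061
green 485.18134342226386 167.80256090196053
blue 112.9024276559702 132.7799707527846
```

View pics/c5.png

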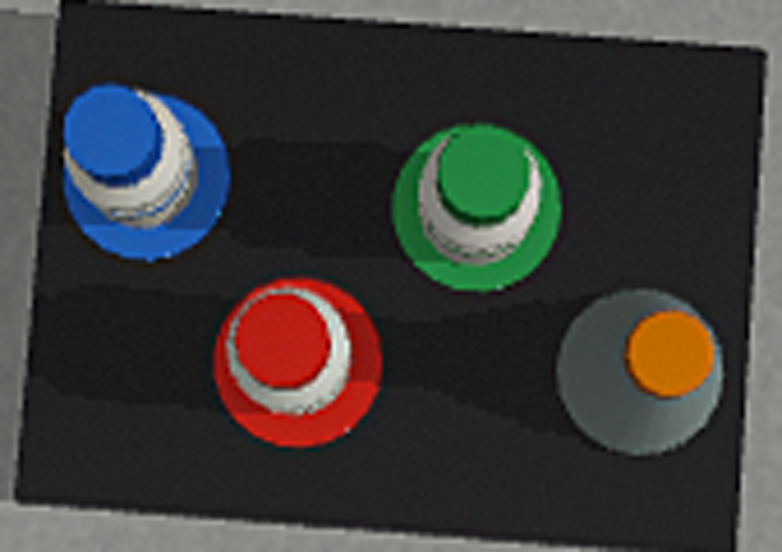

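View pics/side5.png

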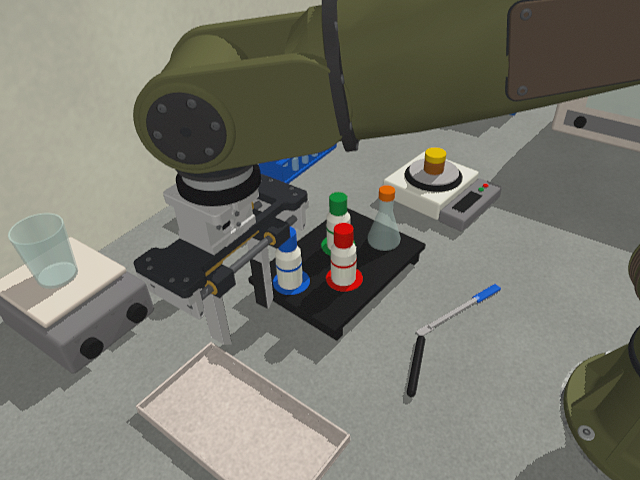

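The caps sit at crop red (282,340), green (485,170) and blue (113,132), within about 1 mm of centred. The flask is unmoved, the jar is on the pan, and the gripper is clear.

```bash
python3 -c "
from station import ctrl
print(ctrl.hand_in())"
```

```text
the job is handed in; nothing more can be done
None
```

The job is handed in at about 52 s: the jar stands upright in the middle of the balance pan, all three bottles are back upright on their own discs to within about 1 mm, and the flask was not touched.

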